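# Clear the measured bushing from the bench length gauge and run its jaw home for zeroing

### The arm

A 7-joint arm with a two-finger parallel gripper is mounted at the origin on a cart in front of the work surface, level with it; the furniture and walls round the work are solid. World frame = base frame: x ahead of the robot, y to its left, z up, the work surface at z = 0. Lengths are in m, angles in rad, forces in N, time in s.
With the tool pointing down it reaches from about 0.4 to 0.85 m from the base axis. Payload 10.4 kg.
Tool frame: the origin (TCP) lies at the very end of the fingers, on their centre line; the grasp point (between the pads) lies manip.hold_point_z behind it (manip.hold_point_z is the distance from the TCP to the grasp point, in m); z points along the fingers, y is the direction in which the jaws open and shut (so a half turn about z gives the same grasp; the last joint's range is limited). The gripper opens to 85 mm and grips with 20 to 120 N. Pads are 22 mm wide; open, the fingers measure 114 mm over their backs; the gripper's body (76 mm by 85 mm) begins 54 mm behind the grasp point. The pads swing forward as they close: fully open they stand 13 mm farther back than shut.
Start: joints at [-1.256, 0.332, -0.065, 1.46, 0.022, 1.35, -0.088], TCP at [0.207, 0.59, 0.231] pointing down, gripper open.
Joint ranges: [-2.6, 2.6], [-0.5, 2.12], [-1.47, 1.34], [0.16, 2.42], [-1.27, 4.41], [0.06, 2.06], [-2.6, 2.6]. Speed limits (rad/s): [2.22, 2.22, 2.79, 2.79, 3.14, 3.14, 3.14].

### API

Orientations are given as a unit quaternion [x, y, z, w].
In Python, from workcell import manip gives the robot as it stands.
- The arm moves only by the tool jog_arm, never from a script. Its arguments are lists of equal length, an entry for each row: "translation": the shift along the world's x, y, z in mm, a list of three; "turn": the turn about the world's z in degrees. In form: {"translation": [[x, y, z], ...], "turn": [turn, ...]}. A call has 1 to 12 rows; each row is the pose to reach, as a shift and turn from the pose measured when the call began; what a row does not reach only later rows make up. A row lasts 1/12 s, in which the tool goes at most 41.7 mm and 7.16 degrees, less where a joint would pass 70% of its speed; a pose out of reach is approached as far as the arm can. A call with a gripper value outside its range is refused whole. "grip" is the finger opening in mm, from 0 to 85.4, set as the call begins (left out, the last holds). The fingers move at their own pace and stop on an object; "grip_force" is the grip in N (left out, the last holds). Time passes only in rows, so rows that repeat a pose let the fingers close. It gives the time, the measured TCP pose, the force and the opening at its end, in the units of the state.
- manip.get_obs(): the state, without advancing time (a new reading comes with each control period).
- manip.camera(name): name is "side" or "top" or "wrist"; returns a dict with "frame" (384x512x3 uint8, red, green, blue), "mtx" (3x3 intrinsics, pixels), "pose" (4x4, takes a point from camera to world coordinates). Camera axes: x right, y down, z forward; pixel columns grow to the right and rows downward; lengths in m; the calibration is good to about 2 mm. The wrist camera is an equidistant fisheye: a pixel r from the principal point sees the ray r / f radians off the axis. A picture is of the moment at which its call begins. There is no depth.
- manip.hand_in(): hands the job in, once; it reports no verdict.
Trained networks look in a picture, given as the dict that the camera call returned (one of the last four; its "shot" number tells which), for a name from the list of things; names that differ only in an ending like _2 or _b are one class to them, and where a whole thing is asked for, a point or a joint stands for the part that bears it (a point fixed in the world has none). Each returns a list of dicts, best first, with "confidence" (0 to 1); they miss things now and then, are a little off and sometimes report something else, mostly with a low value. They report only what shows in the picture. A call takes as long as a camera call. They do not tell look-alikes from the thing itself.
- manip.outline_of(picture, label): "mask" (384x512 bool, what is visible of it) and "extent" ([left, top, right, bottom] in pixels, round what is visible of it).
- manip.pinpoint(picture, label): "at" ([column, row] in pixels: a listed point, or the origin of a listed thing).
The state is a dict: "clock": time; "joint_pos": joint angles; "joint_velocities": joint speeds; "tau": joint torques, N m; "position": TCP position; "ee_rot": TCP orientation; "ft_force": force on the tool from outside, world axes, zero at the start; "torque": the same for the moment, N m; "grip_width": opening from 0.0 (shut) to 1.0 (fully open).
Only numpy, scipy, OpenCV 4.12 (cv2) and the standard library are available. Lean on these libraries where they do the work, as an engineer would, in place of code of your own. Each camera call takes 0.05 s, during which the arm holds its last target. There are 200 camera calls.

### The job

The bushing that was measured last still stands between the sliding jaw and the anvil of the bench length gauge, the caliper strapped on a steel plate, so the gauge cannot be zeroed. Take the bushing out and stand it upright on the floor of the sample tray with the two bushings already there, keeping those standing in the tray; then slide the caliper's jaw fully home against the anvil. Leave the micrometer and the plug gauge where they lie.

Things in the scene. Friction and masses are not known exactly. Their poses are not given: they have to be found in the camera images.
- mount: Bench length gauge, fixed: dark steel plate 100 x 270 x 10 mm (x, y, z) with a caliper flat on top. Origin: centre of the plate's underside. The beam runs along y, x +8 to +24 mm, top at z 16 mm, under a low aluminium bridge at each end (y -110 and +109 mm, tops at z 24 mm). At the +y end a fixed steel anvil block: x -32 to -3, y +92.5 to +120 mm, top at z 18 mm.
- caliper_jaw (a joint): Sliding jaw along the beam, m, growing as it opens towards the mount's -y. -0.030: home, touching the anvil; gap from jaw to anvil = value + 0.0305. Slides lightly (about 1 N), stays where left. Its black housing rides over the beam: 82 mm long (y), 32 mm wide (mount x 0 to +32 mm), z 16 to 23 mm above the worktop; push its -y end towards +y to close.
- slider_end (a point): Middle of the slider housing's -y end face, the face to push on to close the jaws, at half the housing's height (19.5 mm above the worktop); it lies above the beam's centre line and moves with the jaw.
- bushing: The bushing to clear: turned steel bushing, 28 mm outside diameter, 22 mm high, under 100 g, standing on the plate between jaw and anvil, its top 32 mm above the worktop. Origin at the centre of its underside, z up along its axis.
- tray: Aluminium sample tray, fixed: 120 (x) x 180 (y) x 18 mm high, floor 2 mm thick, walls 2 mm. Origin at the centre of its underside. Two bushings stand in it, one towards each y end; the middle is free.
- wide_bushing: Low wide steel bushing, 34 mm diameter, 14 mm high, standing in the tray towards its +y end. Origin at the centre of its underside.
- tall_bushing: Tall narrow bushing, 24 mm diameter, 28 mm high, standing in the tray towards its -y end. Origin at the centre of its underside.
- micrometer: Bystander: outside micrometer 41 x 134 x 15 mm lying on the worktop to the right. Origin at the centre of its underside, long along its y.
- plug_gauge: Bystander: double-ended plug gauge 18 x 116 x 18 mm lying on the worktop to the left, long along its y. Origin at the centre of its underside.
- anvil_face (a point): Point on the anvil's measuring face at the height of the plate's top (10 mm above the worktop); the face is square to the mount's y axis and looks to -y. The sliding jaw's thin blade (top 16 mm above the worktop) reaches from the beam to mount x -30 mm.
There are look-alikes about, which are no part of the job. Of the things that look like the tray, the larger one is meant.

How it is judged:
By the outcome, as a careful person would: the job done as asked, in the order asked, and still so for the second after the job is handed in, with the robot touching nothing.
It also fails if it takes over 48 s, if anything falls off the work surface, if the arm or the gripper's body presses on something with over 40 N, if the wrist force passes 120 N, or if a joint passes its speed limit or range.

## Working session

There is one attempt and no reset: what is moved stays moved. The work goes in short steps, Python scripts to look and compute and a tool call to move; the robot and the scene stay as the last step left them, time stands still between calls to the robot, and variables do not carry over. Pictures are saved under pics/ and viewed, about 8 in all and at most 12, crops included, and the job is handed in when it is done.

Besides the shell and the picture viewer there is one more tool, called after "Emit:" in YAML: its name, and indented under it one key for each argument. jog_arm: Moves the arm, as the interface text tells. Its arguments: {"type":"object","properties":{"translation":{"type":"array"},"turn":{"type":"array"},"grip":{"type":"number"},"grip_force":{"type":"number"}},"required":["translation","turn"]}

```bash
ls; mkdir -p pics; cat > h.py <<'E'
import numpy as np, cv2
from workcell import manip
def px2w(pic,uv,z):
    K=pic["mtx"];T=np.array(pic["pose"]);d=np.linalg.inv(K)@[uv[0],uv[1],1.]
    d=T[:3,:3]@d;o=T[:3,3];return o+d*(z-o[2])/d[2]
def save(pic,name,crop=None,s=1):
    f=pic["frame"][:,:,::-1]
    if crop: l,t,r,b=crop;f=f[t:b,l:r]
    cv2.imwrite("pics/"+name,cv2.resize(f,None,fx=s,fy=s,interpolation=cv2.INTER_CUBIC))
E
python3 - <<'E'
from h import *
o=manip.get_obs();print(o,manip.hold_point_z)
p=manip.camera("top");save(p,"top1.png",s=1.5)
Z=dict(mount=0,slider_end=.0195,bushing=.01,tray=0,wide_bushing=.002,tall_bushing=.002,micrometer=0,plug_gauge=0,anvil_face=.01)
for n,z in Z.items():
    for d in manip.pinpoint(p,n)[:4]: print(n,np.round(d["at"],1),round(d["confidence"],2),px2w(p,d["at"],z).round(4))
print(np.array(p["pose"]).round(3))
E
```

```text
pics
{'clock': 0.0, 'joint_pos': array([-1.25561701,  0.33286773, -0.06467951,  1.46093622,  0.02159768,
        1.34989105, -0.08849344]), 'joint_velocities': array([-0.00116979,  0.00077556,  0.00150866, -0.00124504, -0.00034534,
        0.00028345, -0.00087153]), 'tau': array([ 1.38843880e-04, -6.25450373e+01,  4.91252658e-02, -3.91591287e+01,
        1.61745551e-02,  1.00740461e-02, -2.16354431e-05]), 'position': array([0.20701342, 0.58932833, 0.23052089]), 'ee_rot': array([ 1.68084143e-01,  9.85772401e-01, -6.98536046e-04, -8.39093385e-05]), 'ft_force': array([-0.53313836,  0.26998099,  0.76745315]), 'torque': array([ 0.02995631,  0.00256546, -0.04883026]), 'grip_width': 1.0033091225078177} 0.0187
mount [181.6 189.7] 0.73 [0.497  0.1931 0.    ]
bushing [159.2 191.2] 0.49 [0.4889 0.2705 0.01  ]
tray [289.3 180.7] 0.91 [ 0.5345 -0.1924  0.    ]
tray [411.1 172.8] 0.83 [ 0.5685 -0.6274  0.    ]
wide_bushing [268.9 186.9] 0.47 [ 0.5107 -0.1196  0.002 ]
tall_bushing [301.9 187. ] 0.36 [ 0.5118 -0.2372  0.002 ]
micrometer [366.4 180.2] 0.58 [ 0.5396 -0.4674  0.    ]
plug_gauge [112.7 191.7] 0.57 [0.4866 0.4411 0.    ]
anvil_face [152.5 189.4] 0.78 [0.4951 0.2948 0.01  ]
[[ 0.015 -0.986  0.166  0.287]
 [-1.    -0.012  0.018 -0.104]
 [-0.016 -0.167 -0.986  1.276]
 [ 0.     0.     0.     1.   ]]
```

View pics/top1.png

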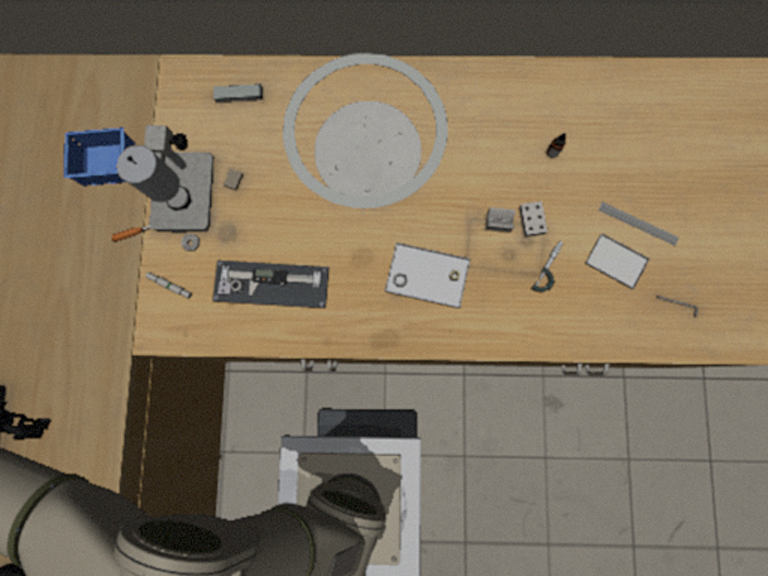

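Candidates for the bushing (top image, 512 px): the ring in the gauge at (157,191), a loose ring on the worktop at (127,161), and the two tray bushings at (267,187) and (303,183). I choose the one between jaw and anvil. For the tray, the big white one is at (285,183), and its smaller look-alike is at (411,173). Next I move near for a close crop.

Emit:
jog_arm:
  translation:
    - [270,-360,20]
    - [270,-360,20]
    - [270,-360,20]
    - [270,-360,20]
    - [270,-360,20]
    - [270,-360,20]
    - [270,-360,20]
    - [270,-360,20]
    - [270,-360,20]
    - [270,-360,20]
    - [270,-360,20]
    - [270,-360,20]
  turn: [-75,-75,-75,-75,-75,-75,-75,-75,-75,-75,-75,-75]

```text
clock: 1.5
position: [0.4813, 0.2224, 0.2521]
ee_rot: [0.738, 0.675, 0.001, 0.001]
ft_force: [0.8, -1.4, 0.6]
grip_width: 1.0
```

```bash
cat >> h.py <<'E'
def fish(pic,uv,z):
    K=pic["mtx"];T=np.array(pic["pose"]);x=(uv[0]-K[0,2])/K[0,0];y=(uv[1]-K[1,2])/K[1,1];r=np.hypot(x,y)+1e-9
    d=T[:3,:3]@[np.sin(r)*x/r,np.sin(r)*y/r,np.cos(r)];o=T[:3,3];return o+d*(z-o[2])/d[2]
def find(pic,names,f):
    for n,z in names.items():
        for d in manip.pinpoint(pic,n)[:3]: print(n,np.round(d["at"],1),round(d["confidence"],2),f(pic,d["at"],z).round(4))
E
python3 - <<'E'
from h import *
o=manip.get_obs();print(o["clock"],o["position"],o["ee_rot"].round(4),o["ft_force"])
p=manip.camera("wrist");save(p,"w1.png",s=1.5);print(p["mtx"],np.array(p["pose"]).round(3))
find(p,dict(mount=0,slider_end=.0195,bushing=.01,anvil_face=.01,tray=0,plug_gauge=0),fish)
p=manip.camera("top")
find(p,dict(mount=0,slider_end=.0195,bushing=.01,anvil_face=.01),px2w)
E
```

```text
1.5 [0.48133568 0.22243316 0.25212943] [7.382e-01 6.745e-01 5.000e-04 1.400e-03] [ 0.77745939 -1.37455655  0.60462588]
[[297.31863964   0.         258.43496158]
 [  0.         297.31863964 194.18324409]
 [  0.           0.           1.        ]] [[ 0.996 -0.088 -0.023  0.487]
 [-0.091 -0.956 -0.28   0.294]
 [ 0.002  0.281 -0.96   0.395]
 [ 0.     0.     0.     1.   ]]
mount [270.7 177.1] 0.85 [0.4961 0.2011 0.    ]
bushing [261.7 125.1] 0.5 [0.4901 0.2731 0.01  ]
anvil_face [262.8 111.7] 0.68 [0.493  0.2902 0.01  ]
anvil_face [271.2 178.5] 0.66 [0.4964 0.2014 0.01  ]
tray [287.3 207.7] 0.74 [0.516 0.155 0.   ]
plug_gauge [251.8   3.2] 0.74 [0.4924 0.4413 0.    ]
mount [179.1 193.2] 0.57 [0.4842 0.2014 0.    ]
slider_end [194.7 181.6] 0.69 [0.5234 0.1435 0.0195]
slider_end [154.6 188.8] 0.6 [0.4958 0.2845 0.0195]
bushing [158.7 192. ] 0.45 [0.486  0.2721 0.01  ]
anvil_face [156.6 188.2] 0.92 [0.4996 0.2804 0.01  ]
```

View pics/w1.png

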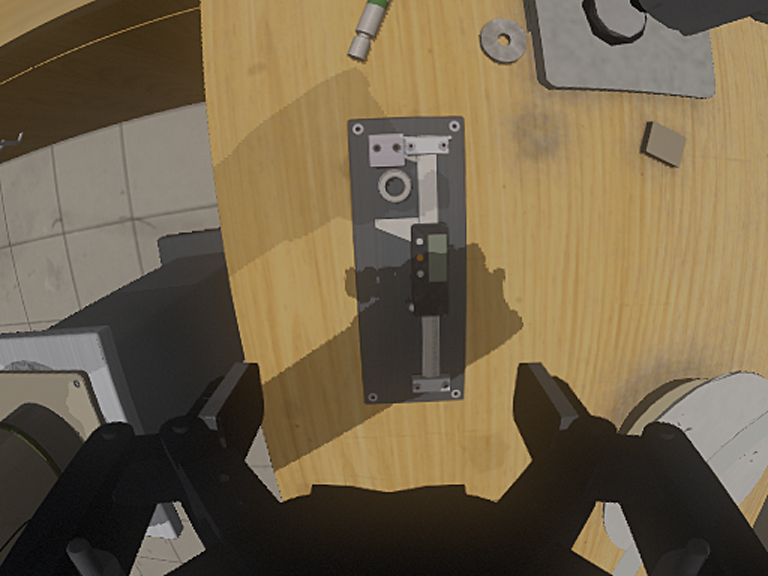

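The wrist view shows the gauge bushing at (263,124), standing free between the anvil (257,100) and the blade (265,150). The housing's -y end is near (287,210). The loose ring at (335,28) is the look-alike. I'll compute the plate yaw and bushing position, then look from closer.

```bash
python3 - <<'E'
from h import *
p=manip.camera("wrist")
c=[fish(p,np.array(q)/1.5,.010) for q in [(348,119),(464,117),(363,404),(466,401)]]
print(np.round(c,4)); print("centre",np.mean(c,0))
u=(c[0]+c[1]-c[2]-c[3])/2;print("len",np.linalg.norm(u),"yaw",np.degrees(np.arctan2(-u[0],u[1])))
print("bush top",fish(p,(395.5/1.5,185/1.5),.032),"housing end",fish(p,(430/1.5,315/1.5),.0195), "blade",fish(p,(385/1.5,219/1.5),.016))
for d in manip.outline_of(p,"bushing")[:2]: print(d["extent"],d["confidence"])
E
```

```text
[[0.4512 0.3435 0.01  ]
 [0.5497 0.3388 0.01  ]
 [0.4399 0.0751 0.01  ]
 [0.5425 0.0697 0.01  ]]
centre [0.49581462 0.20677835 0.01      ]
len 0.2689266450857938 yaw -1.9744072298855806
bush top [0.48666361 0.28424754 0.032     ] housing end [0.50932004 0.16737079 0.0195    ] blade [0.4758462 0.2552111 0.016    ]
[257.2, 118.1, 278.2, 139.6] 0.77
```

Emit:
jog_arm:
  translation:
    - [7,53,-60]
    - [7,53,-100]
    - [7,53,-120]
    - [7,53,-120]
    - [7,53,-120]
    - [7,53,-120]
    - [7,53,-120]
  turn: [3,3,3,3,3,3,3]

```text
clock: 2.78
position: [0.4855, 0.2827, 0.134]
ee_rot: [0.716, 0.698, 0.002, 0.0]
ft_force: [0.3, -0.0, 0.1]
grip_width: 1.0
```

```bash
python3 - <<'E'
from h import *
o=manip.get_obs();print(o["clock"],o["position"],o["ee_rot"].round(4),abs(o["joint_velocities"]).max())
p=manip.camera("wrist");save(p,"w2.png",s=1.5)
np.savez("w2.npz",frame=p["frame"],mtx=p["mtx"],pose=p["pose"])
find(p,dict(mount=0,slider_end=.0195,bushing=.01,anvil_face=.01),fish)
for d in manip.outline_of(p,"bushing")[:2]: print(d["extent"],d["confidence"])
E
```

```text
2.7833 [0.48554037 0.28266632 0.13401493] [7.157e-01 6.984e-01 1.700e-03 3.000e-04] 0.011053789668159397
mount [272.4 261.1] 0.68 [0.4979 0.1994 0.    ]
slider_end [286.6 302.8] 0.91 [0.5121 0.1579 0.0195]
bushing [267. 196.] 0.89 [0.4931 0.2744 0.01  ]
bushing [263.8 179.7] 0.66 [0.4904 0.2901 0.01  ]
anvil_face [267.4 178.9] 0.9 [0.4937 0.2908 0.01  ]
[250.4, 182.3, 283.2, 217.0] 0.81
[246.1, 225.0, 310.7, 306.5] 0.53
```

View pics/w2.png

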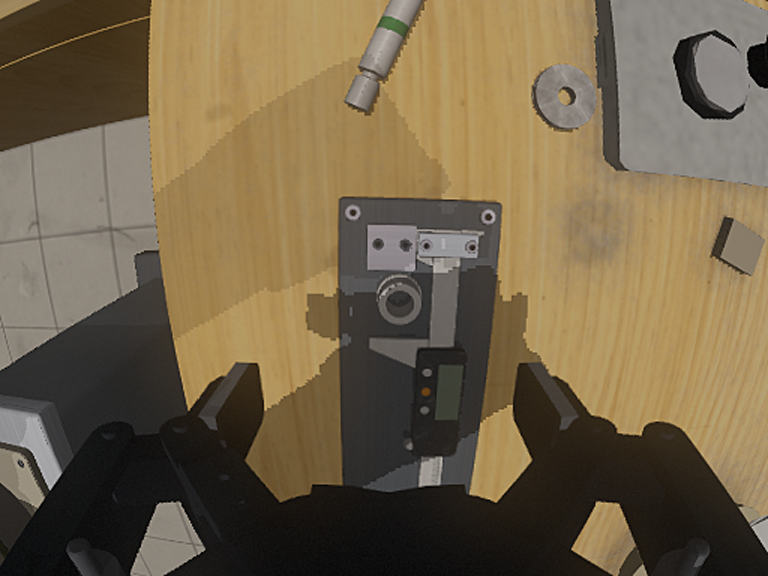

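```bash
python3 - <<'E'
from h import *
p=np.load("w2.npz")
f=lambda u,v,z:fish(p,(u/1.5,v/1.5),z).round(4)
print("bush top",f(399,302,.032),"L",f(377,302,.032),"R",f(421.5,302,.032))
print("anvil L,R",f(368,268,.018),f(416,268,.018),"beam L,R",f(431,330,.016),f(458,330,.016))
print("blade face",f(390,338,.016),"hous end",f(436,456,.0195))
print("corners",f(342,198,.01),f(501,203,.01))
E
```

```text
bush top [0.4916 0.2761 0.032 ] L [0.4789 0.2764 0.032 ] R [0.5046 0.2758 0.032 ]
anvil L,R [0.4738 0.2934 0.018 ] [0.5024 0.2927 0.018 ] beam L,R [0.5117 0.252  0.016 ] [0.5289 0.2515 0.016 ]
blade face [0.4858 0.2474 0.016 ] hous end [0.5165 0.156  0.0195]
corners [0.4593 0.3351 0.01  ] [0.5556 0.3306 0.01  ]
```

Emit:
jog_arm:
  translation:
    - [7,-7,-30]
    - [7,-7,-60]
    - [7,-7,-74]
    - [7,-7,-74]
    - [7,-7,-74]
    - [7,-7,-74]
  turn: [0,0,0,0,0,0]
  grip: 50

```text
clock: 3.58
position: [0.4922, 0.2763, 0.0597]
ee_rot: [0.715, 0.699, 0.002, 0.0]
ft_force: [0.6, 0.9, 0.2]
grip_width: 0.584
```

```bash
python3 - <<'E'
from h import *
p=manip.camera("wrist");save(p,"w3.png",s=1.5)
np.savez("w3.npz",frame=p["frame"],mtx=p["mtx"],pose=p["pose"])
o=manip.get_obs();print(o["position"],o["ee_rot"].round(4))
find(p,dict(bushing=.01,anvil_face=.01,slider_end=.0195),fish)
E
```

```text
[0.49233351 0.27649956 0.05995587] [7.154e-01 6.987e-01 2.000e-03 2.000e-04]
bushing [258.1 217.2] 0.97 [0.4914 0.275  0.01  ]
anvil_face [255.9 192.9] 0.73 [0.4904 0.2925 0.01  ]
```

View pics/w3.png

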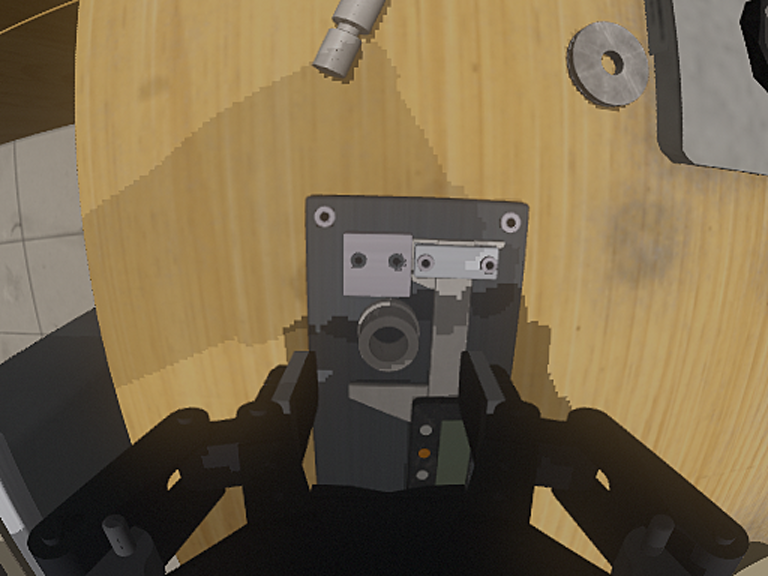

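The bushing at (258,225) sits midway between the fingers (209 and 308). Its position agrees with the earlier one within 1 mm, so I descend and grip.

Emit:
jog_arm:
  translation:
    - [0,-1,-12]
    - [0,-1,-25]
    - [0,-1,-36]
    - [0,-1,-40]
    - [0,-1,-40]
    - [0,-1,-40]
  turn: [0,0,0,0,0,0]

```text
clock: 4.28
position: [0.492, 0.2753, 0.0193]
ee_rot: [0.715, 0.699, 0.002, 0.0]
ft_force: [0.1, 0.3, 0.1]
grip_width: 0.587
```

Emit:
jog_arm:
  translation:
    - [0,0,0]
    - [0,0,0]
    - [0,0,0]
    - [0,0,0]
    - [0,0,0]
    - [0,0,0]
  turn: [0,0,0,0,0,0]
  grip: 15
  grip_force: 40

```text
clock: 4.78
position: [0.4925, 0.2755, 0.0201]
ee_rot: [0.715, 0.699, 0.002, 0.0]
ft_force: [-0.6, -0.5, 6.3]
grip_width: 0.276
```

```bash
python3 - <<'E'
from h import *
p=manip.camera("wrist");save(p,"w4.png",(100,100,412,384),2.4)
o=manip.get_obs();print(o["position"],o["ft_force"],o["grip_width"]*85.4)
find(p,dict(bushing=.01),fish)
E
```

```text
[0.49252011 0.27548516 0.02009151] [-2.06649477 -1.03568557  6.28701704] 23.748356798226
bushing [256.5 239.7] 0.81 [0.4908 0.2754 0.01  ]
```

View pics/w4.png

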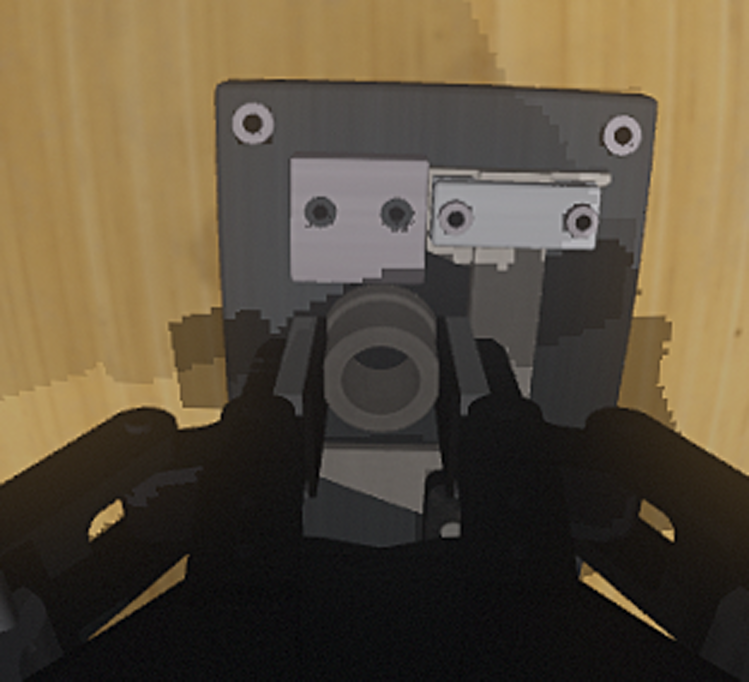

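The bushing is centred between the pads. I lift it.

Emit:
jog_arm:
  translation:
    - [0,0,8]
    - [0,0,20]
    - [0,0,40]
    - [0,0,60]
    - [0,0,80]
    - [0,0,100]
    - [0,0,100]
    - [0,0,100]
  turn: [0,0,0,0,0,0,0,0]

```text
clock: 5.55
position: [0.4932, 0.276, 0.122]
ee_rot: [0.715, 0.699, 0.004, 0.0]
ft_force: [-0.3, 0.1, -1.3]
grip_width: 0.275
```

```bash
python3 - <<'E'
from h import *
p=manip.camera("wrist");save(p,"w5.png",(100,100,412,384),2)
o=manip.get_obs();print(o["position"],o["ft_force"],o["grip_width"]*85.4)
find(p,dict(bushing=.09,slider_end=.0195,anvil_face=.01),fish)
E
```

```text
[0.49251338 0.2755932  0.12067667] [-0.48683253 -0.03623224 -1.18754481] 23.941825381887163
slider_end [281.4 301.2] 0.69 [0.5135 0.1632 0.0195]
anvil_face [257.  173.9] 0.71 [0.4923 0.292  0.01  ]
```

View pics/w5.png

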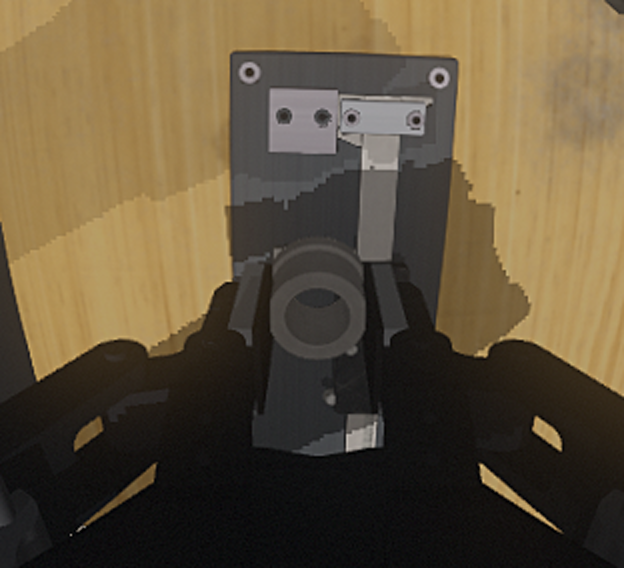

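Lifted (about -1.2 N, upright). On to the tray, stopping where the wrist camera sees past the held part.

Emit:
jog_arm:
  translation:
    - [5,-40,20]
    - [10,-80,40]
    - [15,-120,60]
    - [20,-160,60]
    - [25,-205,60]
    - [25,-250,60]
    - [25,-300,60]
    - [25,-350,60]
    - [25,-400,60]
    - [25,-440,60]
    - [25,-475,60]
    - [25,-500,60]
  turn: [0,0,0,0,0,0,-2,-4,-6,-8,-10,-10]

```text
clock: 6.75
position: [0.5163, -0.2121, 0.1788]
ee_rot: [0.774, 0.633, 0.001, -0.0]
ft_force: [2.1, 0.7, -0.0]
grip_width: 0.276
```

Emit:
jog_arm:
  translation:
    - [0,-5,0]
    - [0,-5,0]
    - [0,-5,0]
    - [0,-5,0]
  turn: [0,0,0,0]

```text
clock: 7.08
position: [0.5163, -0.2158, 0.1782]
ee_rot: [0.774, 0.634, 0.001, -0.001]
ft_force: [-0.5, 1.5, 0.3]
grip_width: 0.275
```

```bash
python3 - <<'E'
from h import *
p=manip.camera("wrist");save(p,"w6.png",s=1.5)
np.savez("w6.npz",frame=p["frame"],mtx=p["mtx"],pose=p["pose"])
o=manip.get_obs();print(o["clock"],o["position"],o["ee_rot"].round(3),o["ft_force"],o["grip_width"]*85.4)
find(p,dict(tray=.0,wide_bushing=.002,tall_bushing=.002),fish)
E
```

```text
7.1333 [ 0.51649294 -0.21554449  0.17835404] [ 0.774  0.634  0.001 -0.001] [ 0.31891688 -0.65563994 -0.04378154] 23.74770208636885
tray [261.7 135.3] 0.57 [ 0.5278 -0.1733  0.    ]
wide_bushing [236.6  80.8] 0.87 [ 0.5135 -0.1101  0.002 ]
tall_bushing [270.1 190.7] 0.73 [ 0.5249 -0.2353  0.002 ]
```

View pics/w6.png

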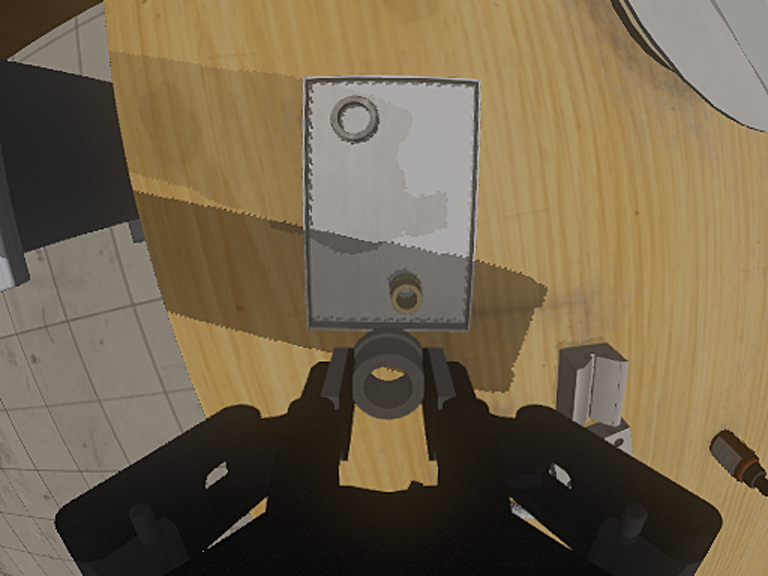

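The tray shows centred at (261,133), wide bushing at (236,79) and tall at (270,193). The middle is free, and the target is x 0.525, y -0.170.

Emit:
jog_arm:
  translation:
    - [4,23,0]
    - [8,46,-10]
    - [8,46,-45]
    - [8,46,-80]
    - [8,46,-110]
    - [8,46,-125]
    - [8,46,-125]
    - [8,46,-125]
    - [8,46,-125]
  turn: [0,0,0,0,0,0,0,0,0]

```text
clock: 8.03
position: [0.5255, -0.17, 0.0551]
ee_rot: [0.773, 0.634, 0.002, 0.0]
ft_force: [0.4, 0.2, -0.3]
grip_width: 0.278
```

```bash
python3 - <<'E'
from h import *
p=manip.camera("wrist");save(p,"w7.png",s=1.5)
o=manip.get_obs();print(o["clock"],o["position"],o["ee_rot"].round(3),o["ft_force"],o["grip_width"]*85.4)
E
```

```text
8.0833 [ 0.52571265 -0.17004104  0.055356  ] [0.773 0.634 0.002 0.001] [-0.21372071 -0.5784368  -0.31525311] 23.45377148375248
```

View pics/w7.png

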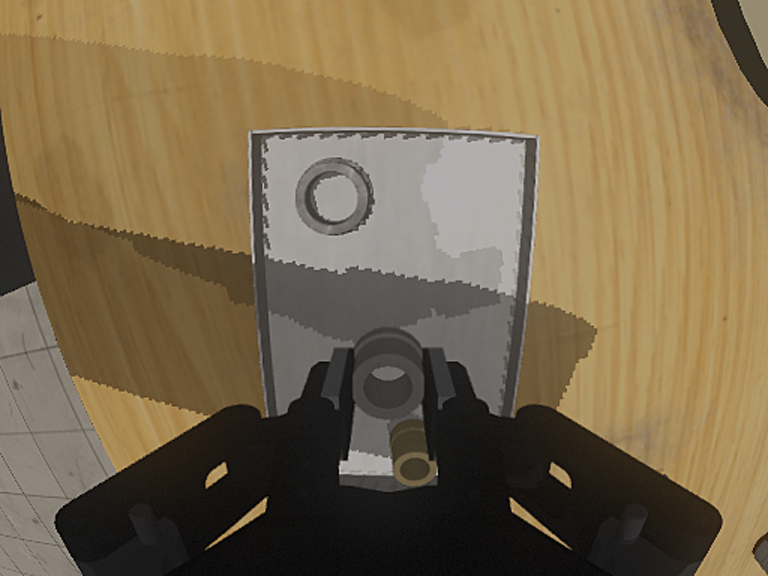

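Emit:
jog_arm:
  translation:
    - [0,0,-15]
    - [0,0,-28]
    - [0,0,-36]
    - [0,0,-40]
    - [0,0,-41]
    - [0,0,-42]
    - [0,0,-42]
  turn: [0,0,0,0,0,0,0]

```text
clock: 8.67
position: [0.5259, -0.1702, 0.0136]
ee_rot: [0.774, 0.634, 0.002, 0.001]
ft_force: [-0.1, 0.1, -0.3]
grip_width: 0.276
```

Not touching yet. I ease down the last 2 mm.

Emit:
jog_arm:
  translation:
    - [0,0,-1]
    - [0,0,-2]
    - [0,0,-2.5]
    - [0,0,-2.5]
    - [0,0,-2.5]
  turn: [0,0,0,0,0]

```text
clock: 9.08
position: [0.5263, -0.1703, 0.0118]
ee_rot: [0.774, 0.634, 0.003, 0.001]
ft_force: [-1.5, 0.5, 6.5]
grip_width: 0.275
```

Contact (6.5 N). I open and lift.

Emit:
jog_arm:
  translation:
    - [0,0,0]
    - [0,0,0]
    - [0,0,0]
    - [0,0,0]
    - [0,0,0]
    - [0,0,0]
  turn: [0,0,0,0,0,0]
  grip: 50

```text
clock: 9.58
position: [0.5262, -0.1703, 0.0118]
ee_rot: [0.774, 0.634, 0.003, 0.001]
ft_force: [-0.0, -0.2, 0.6]
grip_width: 0.584
```

Emit:
jog_arm:
  translation:
    - [0,0,8]
    - [0,0,25]
    - [0,0,50]
    - [0,0,80]
    - [0,0,115]
    - [0,0,150]
    - [0,0,150]
    - [0,0,150]
  turn: [0,0,0,0,0,0,0,0]

```text
clock: 10.25
position: [0.5274, -0.1707, 0.1643]
ee_rot: [0.774, 0.634, 0.004, 0.002]
ft_force: [-0.6, 1.2, -0.1]
grip_width: 0.582
```

```bash
python3 - <<'E'
from h import *
p=manip.camera("wrist");save(p,"w8.png",(100,100,412,384),2)
o=manip.get_obs();print(o["clock"],o["position"],o["ee_rot"].round(3),o["ft_force"],o["grip_width"]*85.4)
find(p,dict(tray=.0,bushing=.002,wide_bushing=.002,tall_bushing=.002),fish)
E
```

```text
10.3 [ 0.52648332 -0.17029664  0.16253372] [0.774 0.634 0.003 0.001] [ 0.58974182  0.50132895 -1.5463856 ] 50.15519836206156
tray [254.9 178.6] 0.95 [ 0.5244 -0.1706  0.    ]
bushing [256.1 179. ] 0.67 [ 0.5257 -0.1709  0.002 ]
wide_bushing [234.2 121.4] 0.78 [ 0.5158 -0.1071  0.002 ]
tall_bushing [266.2 237. ] 0.63 [ 0.5234 -0.2385  0.002 ]
```

View pics/w8.png

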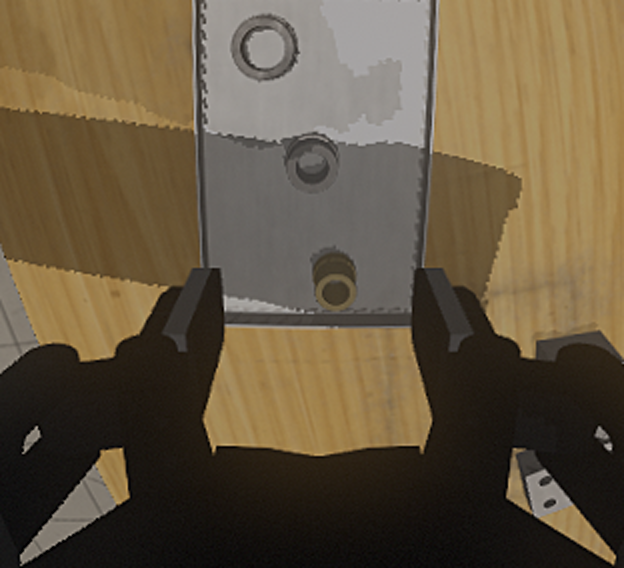

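All three stand upright in the tray: new at (256,179), wide at (234,121), tall at (266,237). Now I shut the fingers and go behind the slider end.

Emit:
jog_arm:
  translation:
    - [-1,30,0]
    - [-2,70,0]
    - [-4,110,0]
    - [-6,150,0]
    - [-8,190,0]
    - [-10,230,-10]
    - [-11,265,-30]
    - [-12,290,-50]
    - [-12,300,-60]
    - [-12,300,-60]
    - [-12,300,-60]
    - [-12,300,-60]
  turn: [0,2,4,6,8,10,10,10,10,10,10,10]
  grip: 0

```text
clock: 11.5
position: [0.5143, 0.1278, 0.1014]
ee_rot: [0.716, 0.698, 0.002, 0.001]
ft_force: [0.4, 0.2, 0.0]
grip_width: 0.001
```

```bash
python3 - <<'E'
from h import *
p=manip.camera("wrist");save(p,"w9.png",(100,100,412,384),2.1)
np.savez("w9.npz",frame=p["frame"],mtx=p["mtx"],pose=p["pose"])
o=manip.get_obs();print(o["clock"],o["position"],o["ee_rot"].round(4),o["ft_force"],o["grip_width"]*85.4)
find(p,dict(slider_end=.0195,anvil_face=.01,mount=0),fish)
E
```

```text
11.55 [0.51442447 0.12778298 0.10161499] [7.165e-01 6.976e-01 2.200e-03 6.000e-04] [ 1.06569969 -0.57406872  0.63090799] -0.13550955293068492
slider_end [257.5 165.1] 0.66 [0.5139 0.1569 0.0195]
mount [237.4 113.5] 0.73 [0.4987 0.1967 0.    ]
```

View pics/w9.png

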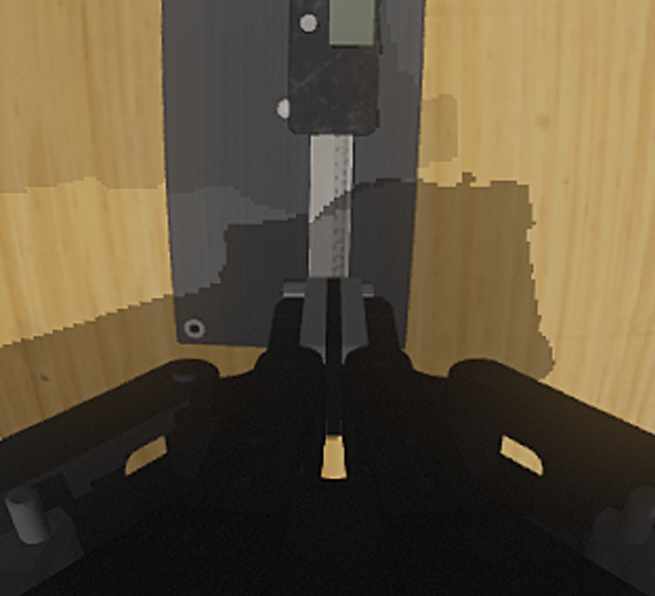

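The housing end is at (258,165), in line with the shut fingers, and the bridge lies behind at row 233. I descend between them.

Emit:
jog_arm:
  translation:
    - [0,4,-30]
    - [0,4,-55]
    - [0,4,-72]
    - [0,4,-80]
    - [0,4,-82]
    - [0,4,-82]
    - [0,4,-82]
  turn: [0,0,0,0,0,0,0]

```text
clock: 12.28
position: [0.515, 0.1327, 0.0207]
ee_rot: [0.716, 0.698, 0.003, 0.001]
ft_force: [0.4, -0.0, -0.3]
grip_width: 0.003
```

Emit:
jog_arm:
  translation:
    - [0,4,-1]
    - [0,8,-1.5]
    - [0,12,-1.5]
    - [0,16,-1.5]
    - [0.5,20,-1.5]
    - [0.5,24,-1.5]
    - [1,28,-1.5]
    - [1,32,-1.5]
    - [1,36,-1.5]
    - [1.5,40,-1.5]
    - [1.5,44,-1.5]
    - [1.5,47,-1.5]
  turn: [0,0,0,0,0,0,0,0,0,0,0,0]

```text
clock: 13.28
position: [0.5166, 0.1803, 0.0192]
ee_rot: [0.716, 0.698, 0.003, 0.001]
ft_force: [0.5, -1.0, -0.7]
grip_width: -0.001
```

Emit:
jog_arm:
  translation:
    - [0,2,0]
    - [0,4,0]
    - [0,6,0]
    - [0,8,0]
    - [0,9,0]
    - [0.5,10,0]
    - [0.5,11,0]
    - [0.5,12,0]
  turn: [0,0,0,0,0,0,0,0]

```text
clock: 13.95
position: [0.517, 0.1914, 0.019]
ee_rot: [0.716, 0.698, 0.003, 0.001]
ft_force: [-0.1, -5.7, 1.1]
grip_width: -0.0
```

Force is rising (5.7 N), so the jaw is near the stop. I press a bit more.

Emit:
jog_arm:
  translation:
    - [0,1,0]
    - [0,2,0]
    - [0,3,0]
    - [0,3,0]
    - [0,3,0]
  turn: [0,0,0,0,0]

```text
clock: 14.37
position: [0.517, 0.1916, 0.0189]
ee_rot: [0.717, 0.697, 0.001, 0.002]
ft_force: [-1.5, -10.1, 3.6]
grip_width: 0.002
```

It no longer moves as the force grows (10 N), so it's at the stop. I back off, lift and look.

Emit:
jog_arm:
  translation:
    - [0,-6,0]
    - [0,-12,0]
    - [0,-15,15]
    - [0,-15,45]
    - [0,-10,80]
    - [0,0,115]
    - [0,10,150]
    - [0,20,185]
    - [0,20,200]
    - [0,20,200]
    - [0,20,200]
  turn: [0,0,0,0,0,0,0,0,0,0,0]

```text
clock: 15.28
position: [0.5173, 0.2119, 0.2194]
ee_rot: [0.717, 0.697, 0.002, 0.002]
ft_force: [0.2, 0.4, -1.2]
grip_width: 0.002
```

```bash
python3 - <<'E'
from h import *
p=manip.camera("wrist");save(p,"w10.png",(180,60,360,240),3.2)
o=manip.get_obs();print(o["clock"],o["position"],o["ft_force"])
find(p,dict(slider_end=.0195,anvil_face=.01),fish)
t=manip.camera("top");find(t,dict(bushing=.002,wide_bushing=.002,tall_bushing=.002,tray=0),px2w)
E
```

```text
15.3333 [0.51674795 0.21139856 0.21823032] [-1.02509667 -0.04712758 -0.08286323]
slider_end [256.4 177.6] 0.72 [0.5151 0.2039 0.0195]
anvil_face [231.8 104. ] 0.74 [0.4889 0.2914 0.01  ]
anvil_face [240.8 178.4] 0.3 [0.496  0.2013 0.01  ]
bushing [177.8 183.4] 0.64 [0.5194 0.2075 0.002 ]
bushing [155.  191.7] 0.64 [0.4882 0.2878 0.002 ]
bushing [285.1 184.5] 0.4 [ 0.5201 -0.1773  0.002 ]
wide_bushing [265.2 184.9] 0.51 [ 0.5178 -0.1063  0.002 ]
tall_bushing [302.5 184.2] 0.43 [ 0.5219 -0.2394  0.002 ]
tray [286.7 183.1] 0.96 [ 0.5256 -0.1831  0.    ]
tray [409.1 170.5] 0.91 [ 0.5768 -0.6208  0.    ]
```

View pics/w10.png

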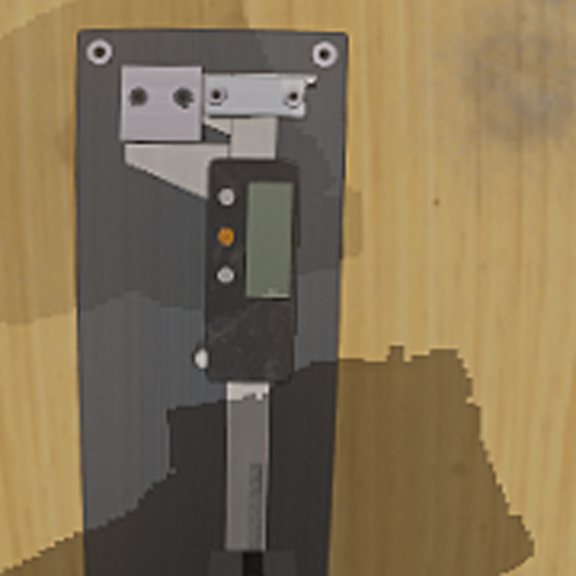

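The view shows only a thin dark line between the blade (247,105) and the anvil. The spec leaves about 0.5 mm there at home, so I check how wide the line is in numbers.

```bash
python3 - <<'E'
from h import *
p=manip.camera("wrist")
g=p["frame"].mean(2)
print(g[98:112,222:242:4].astype(int).T)
for r in (103.5,104.5): print(fish(p,(232,r),.016).round(4))
E
```

```text
[[156 155 154 156 148  71 169 160 157 159 158 161 143  93]
 [156 155 154 157 156  31 180 158 157 157 157 157 156 160]
 [157 157 155 156 162  30 144 165 160 160 159 158 158 158]
 [156 157 155 156 165  46 141 163 159 159 157 156 157 155]
 [157 157 155 156 164  52 140 163 158 158 156 157 157 155]]
[0.4889 0.2909 0.016 ]
[0.4888 0.2898 0.016 ]
```

```bash
python3 -c "
from workcell import manip
print(manip.hand_in())"
```

```text
the job is handed in; nothing more can be done
None
```

The bushing now stands upright on the floor of the larger tray, and the caliper jaw is home against the anvil. I handed the job in at about 15 s of the 48 s allowed, with the arm raised clear of everything.

- **Bushing:** I lifted it straight out of the gauge and set it down mid-tray at about (0.526, -0.171). A close wrist picture after release shows all three bushings standing, and a final top-camera search found all three at the same places to within about 1 cm. The gripper read about 24 mm on the 28 mm bushing, though the grip held throughout.
- **Jaw:** I pushed the housing's end with shut fingers. It slid at about 1 N, then stopped: 3 mm of further commanded push raised the force to about 10 N and moved the tool only 0.2 mm.
- **Gap at the anvil:** The last picture shows a dark line about one pixel wide (roughly 1 mm) between blade and anvil. That fits the 0.5 mm the data gives at home, but the camera cannot measure it any finer.
- **Networks:** In the last top view they also reported "bushing" twice at the gauge. The close picture shows none there, so I took those as false.
- **Bystanders:** I never went near the micrometer or the plug gauge, but I did not check their positions again at the end.

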